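Unlock the tube reader's cam and push its tray home

TASK

The loading tray of the small tube reader is locked out by an eccentric cam. Push the cam's lever round with a fingertip until the cam is at its low point, bulge and lever pointing straight ahead, away from the tray's roller; only then push the tray forward by its upright rear plate until it is fully home against its stop, with the strip rack of tubes under the hood. Nothing is to be grasped or lifted: touch only the lever and the rear plate, never the strip rack, never force the tray's roller against the cam, leave everything else where it stands, and finish with the hand clear.

Things in the scene. Friction and masses are not known exactly. Their poses are not given: they have to be found in the camera images.
- reader: White base plate of the tube reader, 270 x 290 x 12 mm, fixed to the bench, turned by up to 0.25 rad. Its x axis is 'forward', the way the tray slides; y left. Origin: on the bench; the plate reaches 135 mm to +x and -x, 160 mm to +y, 130 mm to -y. Grey hood (bridge over the tray): x -11 to 67, y -124 to 22 mm, top 93 mm above the bench. Aluminium tray on the right, steel cam on the left.
- cam (a joint): Angle of cam and lever about point cam_axis, rad. 0 = low point: lever and bulge point along the reader's +x. Positive = anticlockwise from above. Starts at 1.9 to 2.6 (lever back and left); push the lever clockwise down to 0. No stop or click at 0: it can turn on to -0.7 and so rise again. Stiff (0.22 N m, about 3 N at the lever); stays where it is left.
- tray (a joint): Travel of the tray along the reader's +x, m: 0 = out (start), 0.044 = fully home against its stop. Friction 2 N; stays where it is left. It gets home only with the cam within about 0.5 rad of its low point (home with the cam at 0, the roller stands 2 mm off the cam).
- cam_axis (a point): Point on the cam's upright turning axis, 55 mm above the bench, at (10, 85) mm in the reader's x, y. Round steel hub 26 mm across, 70 mm high (with a 16 mm cap to 76 mm).
- lever_point (a point): Point on the centre line of the dark steel lever, 85 mm out from the cam axis, 57 mm above the bench: push here, sideways. The lever is a straight level bar 16 mm wide, 46 to 68 mm above the bench, reaching 120 mm from the axis. What lies under its sweep (cam plate, roller and its arm) stays below 39 mm above the bench.
- cam_centre (a point): The cam: round steel disc 72 mm across and 16 mm thick (20 to 36 mm above the bench), its centre 22 mm off the turning axis on the lever's side, so the disc reaches 58 mm from the axis under the lever and 14 mm on the opposite side. This point is the disc's centre.
- roller (a point): The tray's follower: steel roller 20 mm across, 21 to 38 mm above the bench, on an arm that sticks out from the tray's left side; it faces the cam from behind. Point on the roller's axis, 28 mm above the bench.
- push_face (a point): Middle of the rear (-x) face of the tray's upright rear plate, 55 mm above the bench. The plate is 104 mm wide (y), 8 mm thick, and reaches from 24 to 76 mm above the bench; push it there along +x of the reader. Behind it is only the 12 mm high base plate.
- strip_rack: White strip rack with small capped tubes, 37 x 96 mm, 30 mm high over the caps, lying loose in the tray's pocket in front of the rear plate (29 to 66 mm from the rear plate's rear face ahead); not to be touched or lifted. Origin: centre of its underside, 26 mm above the bench.
- jar_mid (a point): Bystander: amber jar, 44 mm across, 60 mm high, beyond the reader; point at its middle.
- vial_mid (a point): Bystander: white vial, 28 mm across, 50 mm high, standing on the reader's base plate beyond the hood; point at its middle.
- tube_rack_mid (a point): Bystander: white tube rack with orange and clear caps, 85 x 125 x 40 mm, on the bench right of the reader; point half-way up.
- tip_box_mid (a point): Bystander: blue tip box, 85 x 125 x 59 mm, on the bench left of the reader; point half-way up.
- marker_mid (a point): Bystander: marker pen, 115 mm long, 14 mm thick, lying on the bench just left of the reader; point at its middle.
- buffer_mid (a point): Bystander: clear bottle, 50 mm across, 100 mm high, on the bench beyond the reader on its left; point at its middle.

How it is judged:
By the outcome, as a careful person would: the job done as asked, in the order asked, and still so for the second after the job is handed in, with the robot touching nothing.
It also fails if it takes over 59 s, if anything falls off the work surface, if the arm or the gripper's body presses on something with over 40 N, if the wrist force passes 120 N, or if a joint passes its speed limit or range.

ROBOT

A 7-joint arm with a two-finger parallel gripper is mounted at the origin on the work surface. World frame = base frame: x ahead of the robot, y to its left, z up, the work surface at z = 0. Lengths are in mm, angles in rad, forces in N, time in s.
With the tool pointing down it reaches from about 425 to 1025 mm from the base axis. Payload 9.4 kg.
Tool frame: the origin (TCP) lies on the centre line of the jaws, within the pads' length; the fingertips stand 19 mm ahead of it and the grasp point (between the pads) is the TCP; x points along the fingers, y is the direction in which the jaws open and shut, and the axes are right-handed (so a half turn about x gives the same grasp; the last joint's range is limited). The gripper opens to 85 mm and grips with 20 to 120 N. Pads are 22 mm wide; open, the fingers measure 114 mm over their backs; the gripper's body (76 mm by 85 mm) begins 54 mm behind the grasp point. The pads swing forward as they close: fully open they stand 13 mm farther back than shut.
Start: joints at [-1.297, 0.599, -0.003, 1.599, 0.002, 0.943, -0.08], TCP at [249.149, 680.844, 250.275] pointing down, gripper open.
Joint ranges: [-2.57, 2.57], [-0.35, 1.97], [-1.29, 1.29], [0.11, 2.56], [-1.05, 4.19], [0.11, 1.86], [-2.63, 2.63]. Speed limits (rad/s): [2.22, 2.22, 3.01, 3.01, 3.14, 3.14, 3.14].

INTERFACE

Orientations are given as a 3x3 rotation matrix whose columns are the frame's x, y, z axes.
In Python, from rig import read_state, get_image, camera_params, sign_off gives the robot as it stands.
- The arm moves only by the tool jog_arm, never from a script. Its argument "plan" is a list that holds one entry, the list of rows, each a list of 5 numbers: the opening, from 0 (shut) to 1 (fully open), then the shift along the world's x, y, z in units of 7.5 cm (1.0 is 7.5 cm), then the turn about the world's z in units of 180 degrees (1.0 is 180 degrees). A call has exactly 8 rows; each row shifts and turns the commanded pose from where the row before left it; what a row does not reach is not made up. A row lasts 1/8 s, in which the tool goes at most 62.5 mm and 10.7 degrees, less where a joint would pass 70% of its speed; a pose out of reach is approached as far as the arm can. A call with a number of a shift or a turn outside -1 to 1 is refused whole. A call with a gripper value outside its range is refused whole. The fingers move at their own pace and stop on an object; "force" is the grip in N (left out, the last holds). Time passes only in rows, so rows that do not move let the fingers close, or fill a call up. It gives the time, the measured TCP pose, the force and the opening at its end, in the units of the state.
- read_state(): the state, without advancing time (a new reading comes with each control period).
- get_image(name): name is "scene" or "top" or "wrist"; returns the picture (480x640x3 uint8, red, green, blue); there is no depth.
- camera_params(name): a dict with "mtx" (3x3 intrinsics, pixels), "T" (4x4, takes a point from camera to world coordinates). Camera axes: x right, y down, z forward; pixel columns grow to the right and rows downward; lengths in mm; the calibration is good to about 2 mm. A picture is of the moment at which its call begins: read the wrist's pose just before it. camera_params takes no time and is no camera call; for the wrist camera it gives the pose at the moment of the call.
- sign_off(): hands the job in, once; it reports no verdict.
The state is a dict: "time": time; "joints": joint angles; "joint_velocities": joint speeds; "tau": joint torques, N m; "position": TCP position; "orientation": TCP orientation; "wrist_force": force on the tool from outside, world axes, zero at the start; "ft_torque": the same for the moment, N m; "grip_width": finger opening in mm.
Only numpy, scipy, OpenCV 4.12 (cv2) and the standard library are available. Lean on these libraries where they do the work, as an engineer would, in place of code of your own. Each camera call takes 0.05 s, during which the arm holds its last target.

## Working session

There is one attempt and no reset: what is moved stays moved. The work goes in short steps, Python scripts to look and compute and a tool call to move; the robot and the scene stay as the last step left them, time stands still between calls to the robot, and variables do not carry over. Pictures are saved under pics/ and viewed, and the job is handed in when it is done.

Besides the shell and the picture viewer there is one more tool, called after "Request:" by a JSON object that holds its "name" and its "arguments", one argument or row to a line. jog_arm: Moves the arm, as the interface text tells. Its arguments: {"type":"object","properties":{"plan":{"type":"array"},"force":{"type":"number"}},"required":["plan"]}

```bash
mkdir -p pics; ls; python3 - <<'E'
from rig import *
import cv2,numpy as np
np.set_printoptions(precision=4,suppress=True)
s=read_state(); print(s)
for n in("scene","top","wrist"):
    p=camera_params(n); print(n,p)
    cv2.imwrite(f"pics/{n}0.png",cv2.cvtColor(get_image(n),cv2.COLOR_RGB2BGR))
E
```

```text
pics
{'time': 0.0, 'joints': array([-1.2967,  0.6001, -0.0025,  1.6002,  0.0018,  0.9428, -0.0798]), 'joint_velocities': array([-0.002 ,  0.0006, -0.002 ,  0.0008,  0.0002,  0.0018,  0.0004]), 'tau': array([ -0.0014, -77.6441,   1.5639, -25.801 ,   0.0122,   0.0091,
        -0.    ]), 'position': array([249.0146, 680.4196, 249.3953]), 'orientation': array([[-0.0004,  0.3436,  0.9391],
       [-0.0015,  0.9391, -0.3436],
       [-1.    , -0.0015,  0.0001]]), 'wrist_force': array([0.2326, 0.8314, 0.4249]), 'ft_torque': array([-0.0199, -0.0131, -0.039 ]), 'grip_width': 85.26632692645128}
scene {'mtx': array([[547.9783,   0.    , 318.4766],
       [  0.    , 547.9783, 233.0279],
       [  0.    ,   0.    ,   1.    ]]), 'T': array([[  -0.4527,    0.6187,   -0.6421, 1281.7642],
       [   0.8914,    0.2975,   -0.3418,  405.0363],
       [  -0.0204,   -0.7271,   -0.6863,  742.6728],
       [   0.    ,    0.    ,    0.    ,    1.    ]])}
top {'mtx': array([[476.1198,   0.    , 323.5448],
       [  0.    , 476.1198, 239.3291],
       [  0.    ,   0.    ,   1.    ]]), 'T': array([[  0.0271,  -0.9897,   0.1403, 534.058 ],
       [ -0.9996,  -0.0267,   0.0049,  68.187 ],
       [ -0.0011,  -0.1403,  -0.9901, 932.2576],
       [  0.    ,   0.    ,   0.    ,   1.    ]])}
wrist {'mtx': array([[366.9389,   0.    , 318.6791],
       [  0.    , 366.9389, 237.3181],
       [  0.    ,   0.    ,   1.    ]]), 'T': array([[  0.345 ,   0.8882,   0.3034, 171.5375],
       [  0.9386,  -0.3259,  -0.1132, 708.9995],
       [ -0.0016,   0.3239,  -0.9461, 373.1074],
       [  0.    ,   0.    ,   0.    ,   1.    ]])}
```

View pics/top0.png

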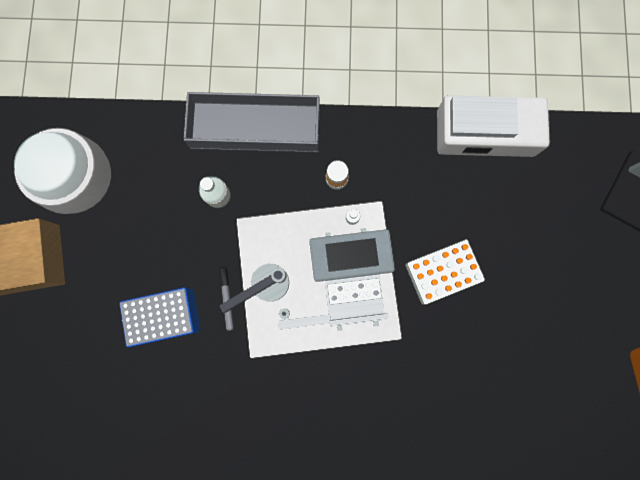

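View pics/scene0.png

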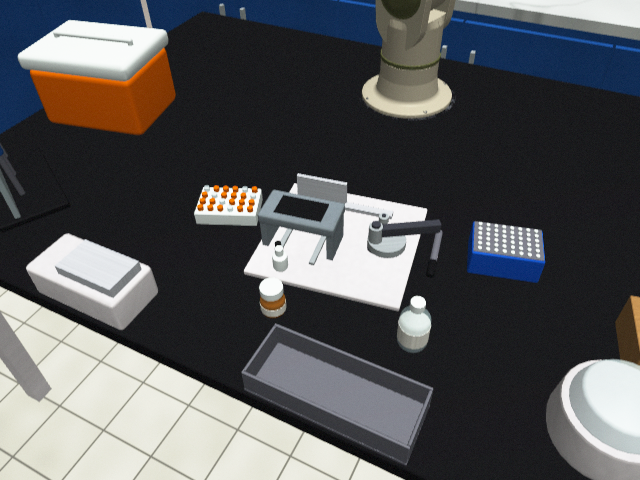

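View pics/wrist0.png

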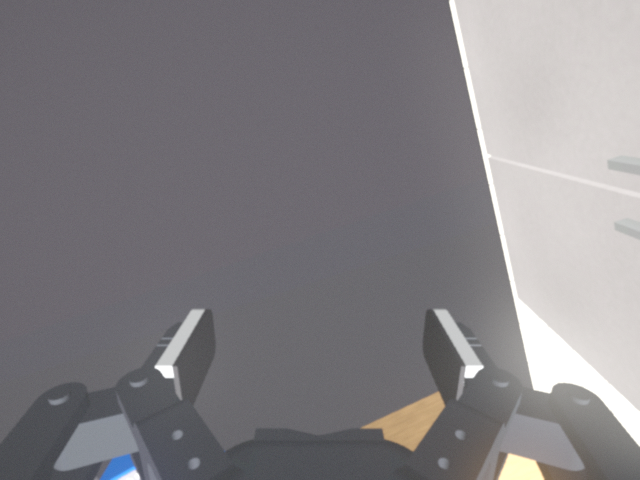

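```bash
cat > h.py <<'E'
from rig import *
import cv2,numpy as np
np.set_printoptions(precision=4,suppress=True)
def proj(n,P,p=None):
    p=p or camera_params(n); T=np.array(p["T"]);P=np.atleast_2d(P)
    c=(P-T[:3,3])@T[:3,:3]; q=c@np.array(p["mtx"]).T
    return q[:,:2]/q[:,2:]
def unproj(n,uv,z,p=None):
    p=p or camera_params(n); T=np.array(p["T"])
    uv=np.atleast_2d(uv); d=np.c_[uv,np.ones(len(uv))]@np.linalg.inv(p["mtx"]).T@T[:3,:3].T
    return T[:3,3]+d*((z-T[2,3])/d[:,2:])
def w(pose,pts):
    x,y,t=pose; pts=np.atleast_2d(np.array(pts,float)); c,s=np.cos(t),np.sin(t)
    return np.c_[x+c*pts[:,0]-s*pts[:,1], y+s*pts[:,0]+c*pts[:,1], pts[:,2]]
def lev(a,r,z,off=0):
    return [10+r*np.cos(a)-off*np.sin(a),85+r*np.sin(a)+off*np.cos(a),z]
def overlay(n,img,pose,a,tr,k=4,x0=220,y0=180,p=None):
    im=cv2.resize(img[...,::-1],None,fx=k,fy=k,interpolation=cv2.INTER_CUBIC)
    def pl(P,c):
        q=(proj(n,w(pose,P),p)+.5)*k
        cv2.polylines(im,[np.int32(q*8)],True,c,1,cv2.LINE_AA,3)
    pl([[135,160,12],[135,-130,12],[-135,-130,12],[-135,160,12]],(0,0,255))
    pl([[-11,22,93],[67,22,93],[67,-124,93],[-11,-124,93]],(255,0,0))
    pl([lev(a,0,68,8),lev(a,120,68,8),lev(a,120,68,-8),lev(a,0,68,-8)],(0,255,0))
    t=np.linspace(0,6.28,40)
    pl([[10+13*np.cos(u),85+13*np.sin(u),70] for u in t],(0,255,255))
    cc=lev(a,22,36); pl([[cc[0]+36*np.cos(u),cc[1]+36*np.sin(u),36] for u in t],(0,255,255))
    return im
E
python3 - <<'E'
from h import *
from scipy.optimize import least_squares
im=get_image("top"); p=camera_params("top")
m=(im.min(2)>150).astype(np.uint8); m[:150]=0
n,l,st,_=cv2.connectedComponentsWithStats(m)
i=[i for i in range(1,n) if l[230:240,260:270].max()==i][0]
mm=(l==i).astype(np.uint8)
c=max(cv2.findContours(mm,0,cv2.CHAIN_APPROX_NONE)[0],key=cv2.contourArea)
h=cv2.convexHull(c); q=cv2.minAreaRect(h); print(q,cv2.boxPoints(q))
hp=cv2.approxPolyDP(h,8,True)[:,0]; print(hp)
W=unproj("top",hp,12,p); print(W)
Q=np.array([[135,160,12],[135,-130,12],[-135,-130,12],[-135,160,12]],float)
pix=proj
def f(v):
    P=proj("top",w(v,Q),p); return np.concatenate([np.min(np.linalg.norm(P[:,None]-hp[None],axis=2),axis=1)])
r=least_squares(f,[W[:,0].mean(),W[:,1].mean()-15,0.1]); print(r.x,r.fun)
pose=r.x
# lever
dk=((im.max(2)<95)).astype(np.uint8)
np.save("pose.npy",pose)
o=overlay("top",im,pose,2.2,0); cv2.imwrite("pics/ov1.png",o[180*4:180*4+600+140,210*4:210*4+800][:600*2][:740] if 0 else o[195*4:195*4+600,215*4:215*4+800])
E
```

```text
((316.79229736328125, 278.8384704589844), (139.53907775878906, 151.9425506591797), 82.87498474121094) [[232.7538 219.0308]
 [383.5231 200.1846]
 [400.8307 338.6462]
 [250.0615 357.4923]]
[[381 202]
 [400 338]
 [251 357]
 [237 219]]
[[741.8755 -38.6479  12.    ]
 [479.4417 -77.3293  12.    ]
 [436.6386 203.4299  12.    ]
 [700.1734 243.7443  12.    ]]
[592.1598  66.8294   0.1491] [1.094  2.1535 2.4965 1.2756]
```

View pics/ov1.png

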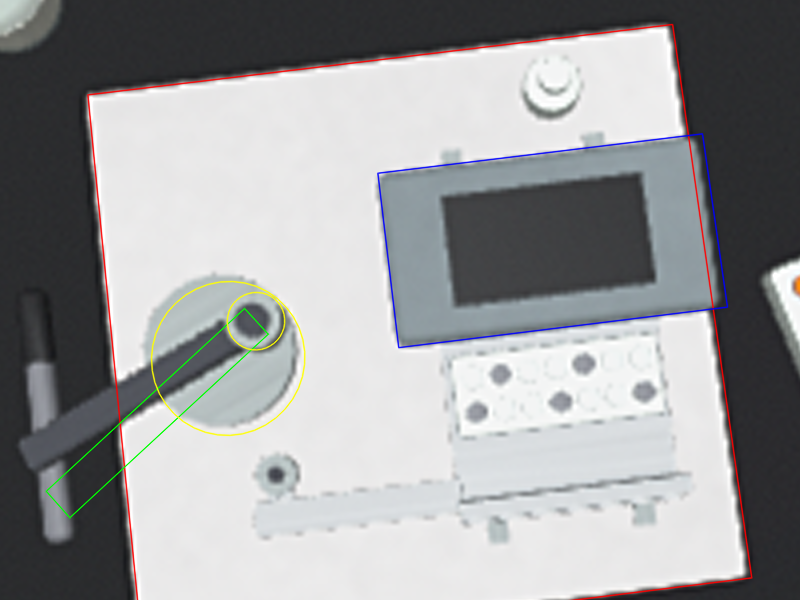

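```bash
python3 - <<'E'
from h import *
pose=np.load("pose.npy")
f=lambda x,y:[(x+.5)/4-.5+215,(y+.5)/4-.5+195]
c=unproj("top",f(250,321),76)[0]; e=unproj("top",f(34,454),68)[0]
print(c,e,np.linalg.norm((e-c)[:2]),np.arctan2(*(e-c)[1::-1])-pose[2]); print(w(pose,[10,85,76]),w(pose,lev(2.36,85,57)))
a=np.arctan2(*(e-c)[1::-1])-pose[2]
for n,z in(("rear top edges L/R",76),):
    P=unproj("top",[f(460,498),f(690,470)],z); print(n,P)
P=unproj("top",f(277,474),38); print("roller",P)
th=pose[2]; R=np.array([[np.cos(th),np.sin(th)],[-np.sin(th),np.cos(th)]])
for q in ([f(460,498),76],[f(690,470),76],[f(277,474),48],[f(460,517),76],[f(690,490),76]): print((R@(unproj("top",*q)[0][:2]-pose[:2])))
print(a)
im=get_image("scene")
pos2=pose.copy()
o=overlay("scene",im,pose,a,0,k=4); cv2.imwrite("pics/ov2.png",o[165*4:165*4+600,240*4:240*4+800])
o=overlay("top",get_image("top"),pose,a,0,k=4); cv2.imwrite("pics/ov3.png",o[195*4:195*4+600,215*4:215*4+800])
E
```

```text
[588.6072 154.0533  76.    ] [526.8257 249.4326  68.    ] 113.64042233040605 1.9965341909905052
[[589.4265 152.372   76.    ]] [[520.8716 202.6237  57.    ]]
rear top edges L/R [[512.7172  57.7335  76.    ]
 [527.7596 -44.1295  76.    ]]
roller [[520.4534 142.4445  38.    ]]
[-79.9125   2.8022]
[ -80.1636 -100.1652]
[-59.6554  84.5813]
[-88.1518   3.8271]
[-88.852  -98.9346]
1.9965341909905052
```

View pics/ov2.png

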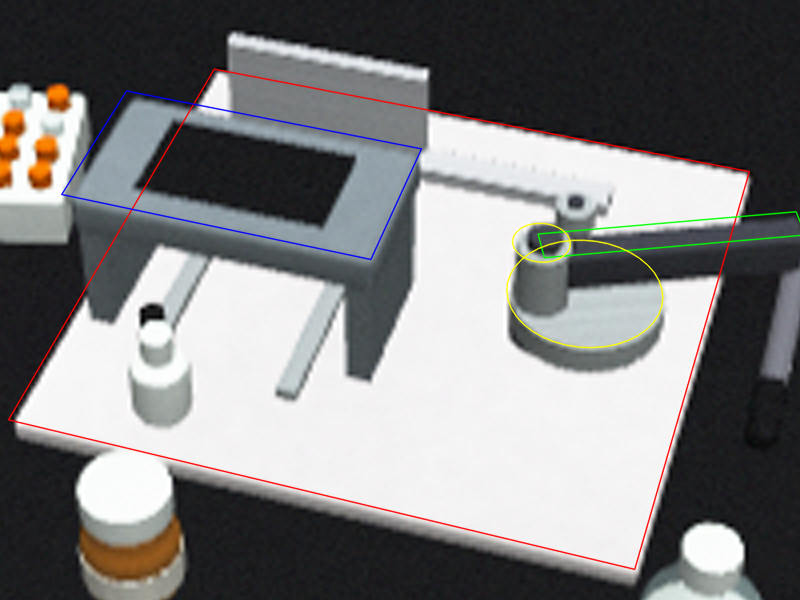

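View pics/ov3.png

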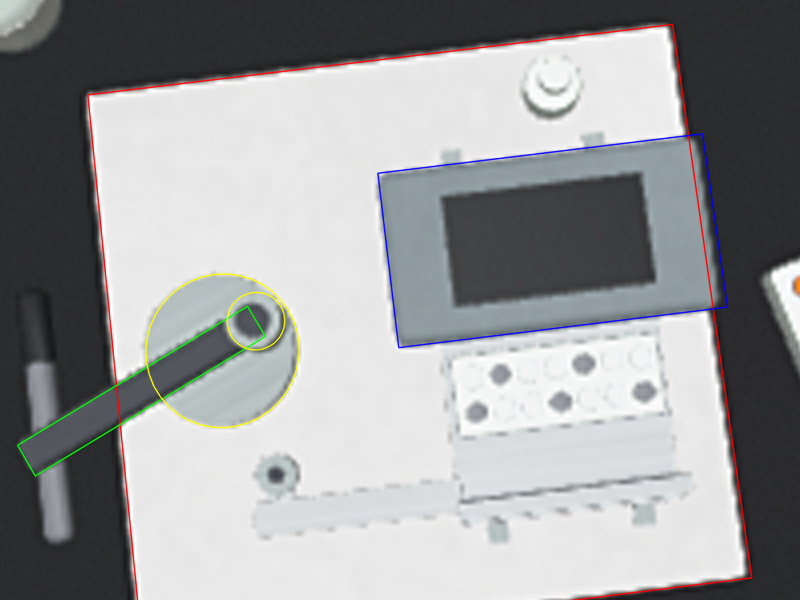

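```bash
python3 - <<'E'
from h import *
pose=np.load("pose.npy"); print(pose)
for off in (40,25): print(w(pose,lev(2.0,88,75,off)))
print("push", w(pose,[-88,-48,55]), w(pose,[-88-45,-48,55]), w(pose,[-44-11,-48,55]))
print((pose[2]+0.351)/np.pi)
for a in np.arange(2.0,-.1,-.25): print(round(a,2), w(pose,lev(a,88,75,23))[0])
E
```

```text
[592.1598  66.8294   0.1491]
[[507.8322 204.2022  75.    ]]
[[520.3935 212.4007  75.    ]]
push [[512.2635   6.2937  55.    ]] [[467.7624  -0.3888  55.    ]] [[544.8976  11.1941  55.    ]]
0.15917109933228762
2.0 [522.0683 213.4938  75.    ]
1.75 [539.2841 228.2583  75.    ]
1.5 [559.6175 238.3046  75.    ]
1.25 [581.8043 243.0081  75.    ]
1.0 [604.465  242.0762  75.    ]
0.75 [626.1906 235.5669  75.    ]
0.5 [645.6305 223.885   75.    ]
0.25 [661.5758 207.7567  75.    ]
0.0 [673.0353 188.1849  75.    ]
```

Request:
{"name": "jog_arm", "arguments": {
  "plan": [
    [[0, 0.24, -0.45, 0, 0.04], [0, 0.24, -0.45, 0, 0.04], [0, 0.24, -0.45, 0, 0.04], [0, 0.24, -0.45, 0, 0.04], [0, 0.24, -0.45, 0, 0], [0, 0.24, -0.45, 0, 0], [0, 0.24, -0.45, 0, 0], [0, 0.24, -0.45, 0, 0]]
  ]
}}

```text
time: 1.3
position: [393.7, 409.7, 250.4]
orientation: [[0.0, -0.151, 0.988], [0.0, 0.988, 0.151], [-1.0, 0.0, 0.0]]
wrist_force: [0.8, -0.4, 0.5]
grip_width: 0.3
```

Request:
{"name": "jog_arm", "arguments": {
  "plan": [
    [[0, 0.21, -0.39, -0.1, 0], [0, 0.21, -0.39, -0.1, 0], [0, 0.21, -0.39, -0.2, 0], [0, 0.21, -0.39, -0.2, 0], [0, 0.21, -0.39, -0.2, 0], [0, 0.21, -0.39, -0.2, 0], [0, 0.22, -0.42, -0.2, 0], [0, 0, 0, 0, 0]]
  ]
}}

```text
time: 2.3
position: [504.9, 200.7, 159.3]
orientation: [[-0.001, -0.147, 0.989], [-0.002, 0.989, 0.147], [-1.0, -0.002, -0.001]]
wrist_force: [-0.3, 0.6, 0.0]
grip_width: -0.0
```

```bash
python3 - <<'E'
from h import *
s=read_state(); print(s["position"],s["wrist_force"])
for n in("scene","wrist","top"):
    cv2.imwrite(f"pics/{n}1.png",cv2.cvtColor(get_image(n),cv2.COLOR_RGB2BGR))
im=cv2.imread("pics/scene1.png"); cv2.imwrite("pics/scene1b.png",cv2.resize(im[100:300,300:567],None,fx=3,fy=3))
print(proj("scene",s["position"]),proj("scene",s["position"]-[0,0,19]),proj("scene",s["position"]-[0,0,32]))
E
```

```text
[504.9109 200.6677 159.2635] [-0.3352  0.5925  0.0175]
[[421.0659 166.6927]] [[419.9205 175.2818]] [[419.1541 181.0284]]
```

View pics/scene1b.png

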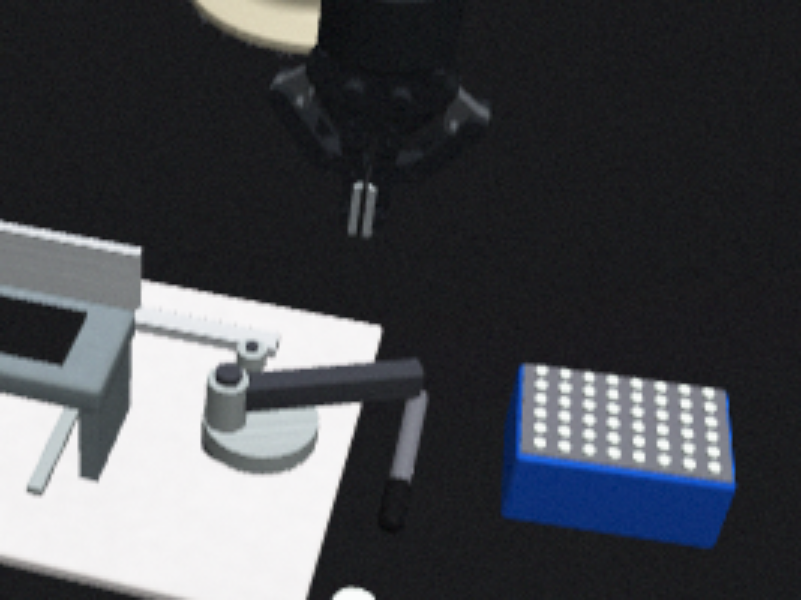

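View pics/wrist1.png

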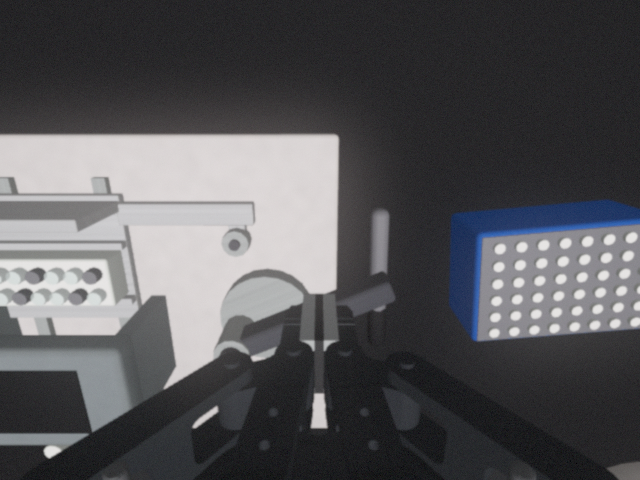

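```bash
python3 - <<'E'
from h import *
pose=np.load("pose.npy")
prev=None
for a in np.arange(2.0,-.01,-.125):
    off=8+11*abs(np.sin(a))+7.5*abs(np.cos(a))
    p=w(pose,lev(a,88,68,off))[0]
    print(round(a,3),p[:2], None if prev is None else (p-prev)[:2]/75); prev=p
E
```

```text
2.0 [523.6398 214.5195] None
1.875 [532.2447 222.4038] [0.1147 0.1051]
1.75 [541.9718 229.1737] [0.1297 0.0903]
1.625 [552.672  234.6464] [0.1427 0.073 ]
1.5 [563.1038 238.578 ] [0.1391 0.0524]
1.375 [573.3118 241.222 ] [0.1361 0.0353]
1.25 [583.9682 242.6327] [0.1421 0.0188]
1.125 [594.9245 242.7128] [0.1461 0.0011]
1.0 [606.0083 241.3837] [ 0.1478 -0.0177]
0.875 [617.026  238.5917] [ 0.1469 -0.0372]
0.75 [627.7673 234.3133] [ 0.1432 -0.057 ]
0.625 [638.0109 228.5596] [ 0.1366 -0.0767]
0.5 [647.5311 221.3799] [ 0.1269 -0.0957]
0.375 [656.1055 212.8633] [ 0.1143 -0.1136]
0.25 [663.5231 203.1388] [ 0.0989 -0.1297]
0.125 [669.5924 192.3732] [ 0.0809 -0.1435]
0.0 [674.149  180.7681] [ 0.0608 -0.1547]
```

Request:
{"name": "jog_arm", "arguments": {
  "plan": [
    [[0, 0, 0, -0.4, 0], [0, 0, 0, -0.4, 0], [0, 0, 0, -0.4, 0], [0, 0, 0, 0, 0], [0, 0.1, 0.07, 0, 0], [0, 0.1, 0.07, 0, 0], [0, 0, 0, 0, 0], [0, 0, 0, 0, 0]]
  ]
}}

```text
time: 3.45
position: [519.2, 214.3, 70.7]
orientation: [[0.0, -0.151, 0.989], [0.0, 0.989, 0.151], [-1.0, 0.0, 0.0]]
wrist_force: [-0.3, 0.8, 0.3]
grip_width: -0.1
```

Request:
{"name": "jog_arm", "arguments": {
  "plan": [
    [[0, 0.09, 0.06, -0.02, 0], [0, 0.09, 0.06, -0.02, 0], [0, 0.13, 0.08, 0, 0], [0, 0.14, 0.07, 0, 0], [0, 0.14, 0.05, 0, 0], [0, 0.14, 0.035, 0, 0], [0, 0.14, 0.02, 0, 0], [0, 0.14, 0, 0, 0]]
  ]
}}

```text
time: 4.45
position: [595.5, 242.7, 67.3]
orientation: [[-0.0, -0.152, 0.988], [0.0, 0.988, 0.152], [-1.0, 0.0, -0.0]]
wrist_force: [-3.4, -1.4, 0.1]
grip_width: -0.2
```

```bash
cat > look.py <<'E'
import sys
from h import *
tag=sys.argv[1]; a=float(sys.argv[2]); pose=np.load("pose.npy")
s=read_state(); print(s["time"],s["position"],s["wrist_force"])
th=pose[2]; R=np.array([[np.cos(th),np.sin(th)],[-np.sin(th),np.cos(th)]]); r=R@(s["position"][:2]-pose[:2]); print("reader xy",r)
im=get_image("top"); o=overlay("top",im,pose,a,0); cv2.imwrite(f"pics/t{tag}.png",o[195*4:195*4+600,215*4:215*4+800])
im=get_image("scene"); o=overlay("scene",im,pose,a,0); cv2.imwrite(f"pics/s{tag}.png",o[165*4:165*4+600,240*4:240*4+800])
E
python3 look.py 2 1.1
```

```text
4.45 [595.504  242.7361  67.2623] [-3.4183 -1.3982  0.099 ]
reader xy [ 29.4291 173.4597]
```

View pics/t2.png

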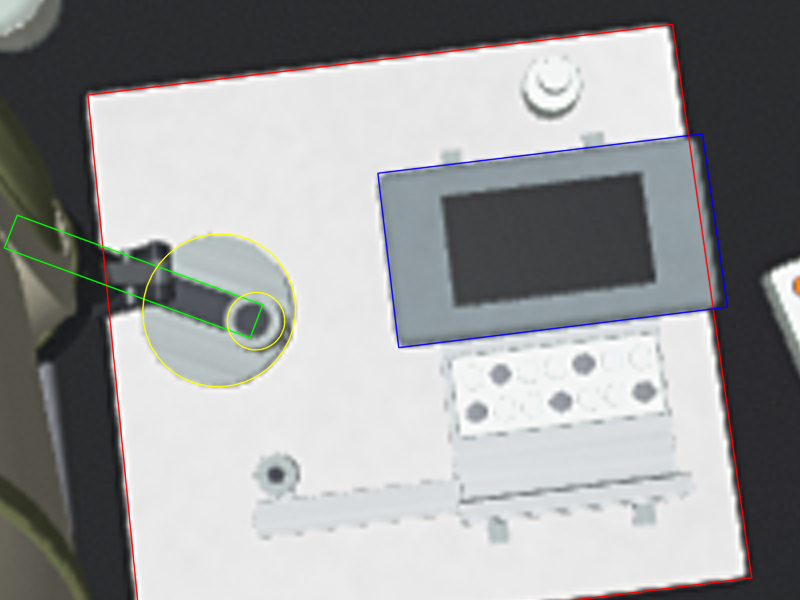

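View pics/s2.png

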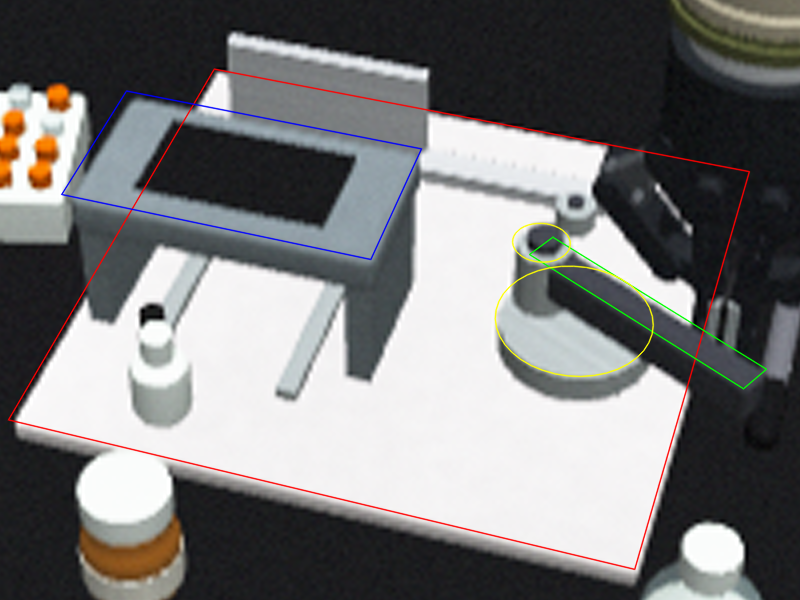

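Request:
{"name": "jog_arm", "arguments": {
  "plan": [
    [[0, 0.15, -0.02, 0, 0], [0, 0.145, -0.04, 0, 0], [0, 0.14, -0.06, 0, 0], [0, 0.135, -0.075, 0, 0], [0, 0.125, -0.095, 0, 0], [0, 0.115, -0.115, 0, 0], [0, 0.1, -0.13, 0, 0], [0, 0, 0, 0, 0]]
  ]
}}

```text
time: 5.55
position: [664.6, 200.7, 67.4]
orientation: [[0.002, -0.149, 0.989], [-0.0, 0.989, 0.149], [-1.0, -0.001, 0.002]]
wrist_force: [0.1, -0.1, -1.1]
grip_width: -0.1
```

```bash
python3 look.py 3 0.25
```

```text
5.55 [664.5958 200.6532  67.4046] [ 0.0917 -0.0662 -1.1265]
reader xy [ 91.5056 121.5833]
```

View pics/t3.png

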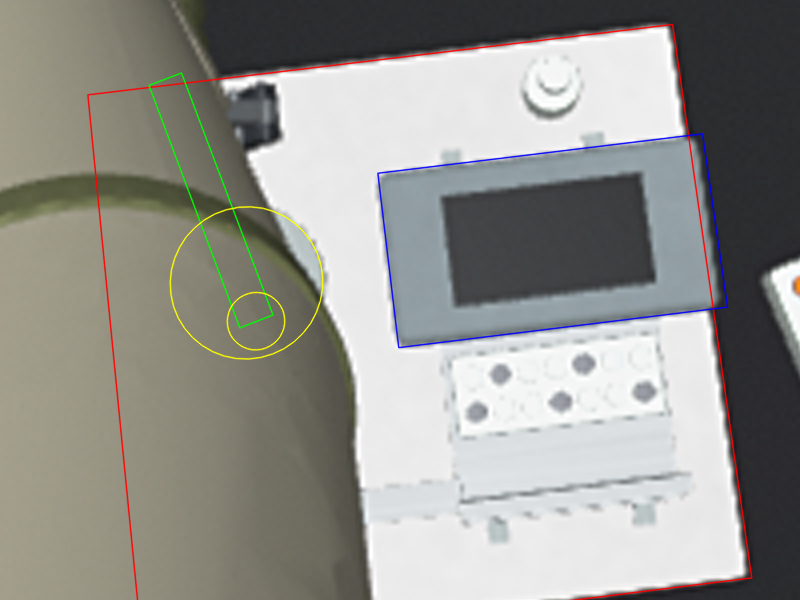

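View pics/s3.png

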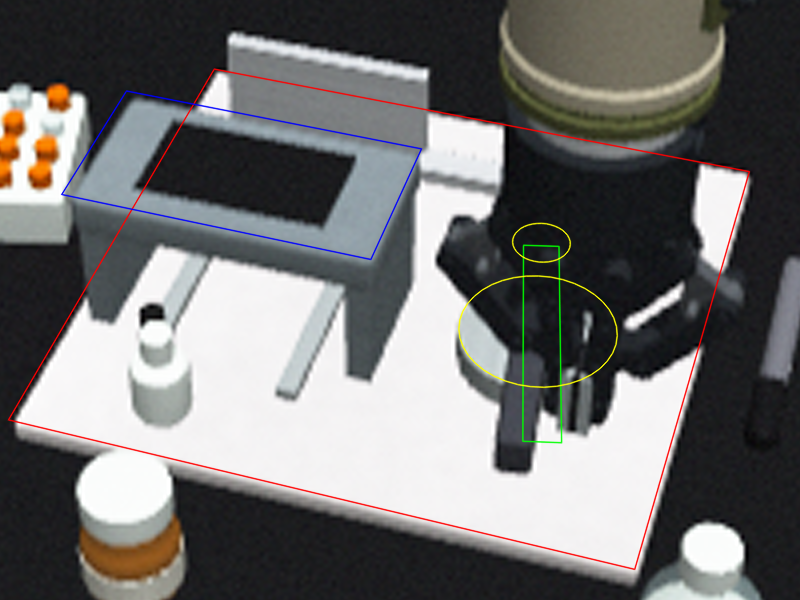

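Request:
{"name": "jog_arm", "arguments": {
  "plan": [
    [[0, -0.02, 0.1, 0, 0], [0, -0.05, 0.3, 0, 0], [0, -0.06, 0.4, 0.2, 0], [0, -0.2, 0.2, 0.5, 0], [0, -0.4, 0, 0.6, 0], [0, -0.6, 0, 0.3, 0], [0, -0.7, 0, 0, 0], [0, -0.3, 0, 0, 0]]
  ]
}}

```text
time: 6.65
position: [484.7, 279.6, 188.1]
orientation: [[-0.0, -0.155, 0.988], [0.001, 0.988, 0.155], [-1.0, 0.001, -0.0]]
wrist_force: [0.4, 0.3, 0.5]
grip_width: 0.4
```

```bash
python3 look.py 4 0.1
```

```text
6.65 [484.7389 279.5931 188.1152] [0.3734 0.2745 0.4533]
reader xy [-74.6346 226.3567]
```

View pics/t4.png

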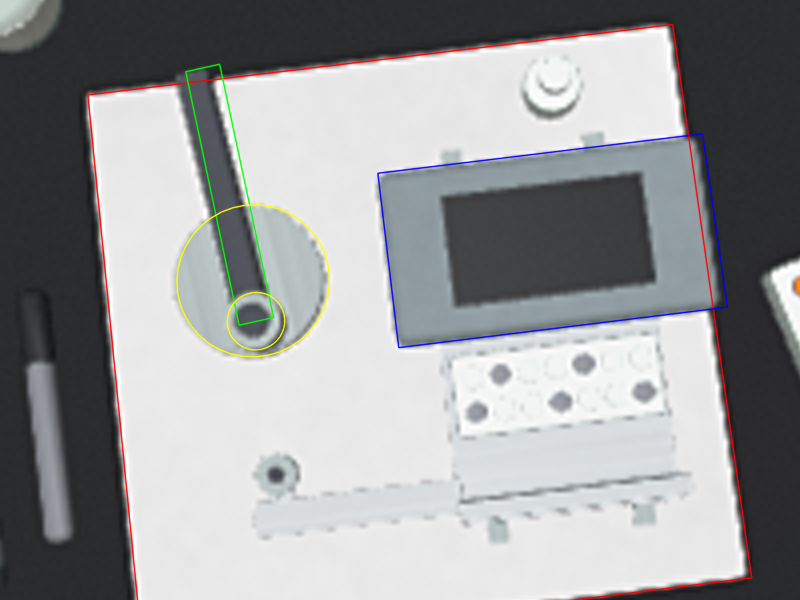

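View pics/s4.png

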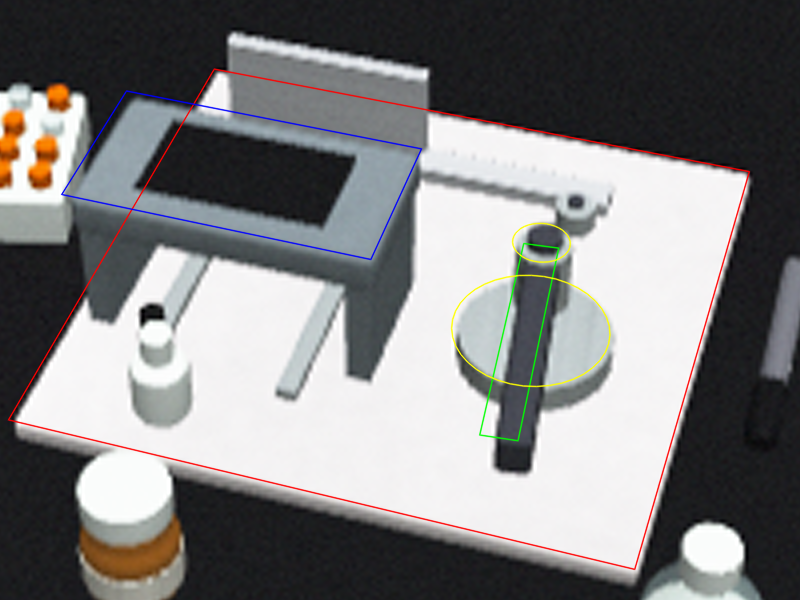

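```bash
cat > ang.py <<'E'
from h import *
pose=np.load("pose.npy"); p=camera_params("top")
im=get_image("top")
# lever top surface pixels within reader plate, between r 25 and 85
yy,xx=np.mgrid[0:480,0:640]
P=unproj("top",np.c_[xx.ravel(),yy.ravel()],68,p).reshape(480,640,3)
th=pose[2]; c=w(pose,[10,85,68])[0]
d=P-c; r=np.hypot(d[...,0],d[...,1]); ang=np.arctan2(d[...,1],d[...,0])-th
m=(im.max(2)<120)&(r>20)&(r<112)&(abs(ang)<.9)
wt=np.clip(200-im.mean(2),0,130)*((r>20)&(r<100)&(abs(ang)<0.5)&(cv2.dilate(m.astype(np.uint8),np.ones((3,3)))>0))
q=P[m][:,:2].astype(np.float32); v=cv2.fitLine(q,cv2.DIST_L2,0,.01,.01).ravel()
print("lever n",m.sum(),"angle",np.arctan(v[1]/v[0])-th, "line offset from axis", (v[2:]-c[:2])@[-v[1],v[0]])
# theta from plate edges and hood edges using bright mask row/col edges
def edge(p0,p1,z,horiz):
    pts=[]
    for t in np.linspace(.04,.96,60):
        a=p0+(p1-p0)*t
        n=np.array([-(p1-p0)[1],(p1-p0)[0]]); n/=np.linalg.norm(n)
        s=np.arange(-5,5.01,.1); qq=a+n*s[:,None]
        g=cv2.remap(im.mean(2).astype(np.float32),qq[:,0].astype(np.float32)[None],qq[:,1].astype(np.float32)[None],cv2.INTER_LINEAR).ravel()
        dg=abs(np.gradient(g)); k=slice(0,None)
        if g.max()-g.min()>60: pts.append(a+n*(s*dg).sum()/dg.sum())
    W=unproj("top",np.array(pts),z,p)[:,:2].astype(np.float32)
    v=cv2.fitLine(W,cv2.DIST_HUBER,0,.01,.01).ravel(); return len(pts),v
Q=proj("top",w(pose,[[135,160,12],[135,-130,12],[-135,-130,12],[-135,160,12]]),p)
for i in range(4):
    n,v=edge(Q[i],Q[(i+1)%4],12,0); a=np.arctan2(v[1],v[0]); a=(a-(np.pi/2 if i%2==0 else 0)+np.pi/2)%np.pi-np.pi/2
    mid=w(pose,[[135,15,12],[0,-130,12],[-135,15,12],[0,160,12]][i])[0,:2]
    off=(v[2:]-mid)@np.array([[np.cos(th),np.sin(th)],[-np.sin(th),np.cos(th)],][i%2])
    print(i,n,"theta",a,"off",off)
E
python3 ang.py
```

```text
lever n 553 angle 1.0401434460969696 line offset from axis -44.79808891065795
0 57 theta 0.1485169 off -0.22649082850107946
1 60 theta 0.14354122 off 1.084798650217974
2 60 theta 0.14875388 off 0.3138051427279711
3 60 theta 0.14926195 off 0.9596729254668706
```

```bash
sed -i 's/^m=.*/m=(im.max(2)<125)\&(r>20)\&(r<98)\&(abs(ang)<0.9)\&(abs(r*np.sin(ang))<70)/' ang.py; cat >> ang.py <<'E'
n,l,st,ce=cv2.connectedComponentsWithStats(m.astype(np.uint8))
k=1+np.argmax(st[1:,4]); m=l==k
q=P[m][:,:2].astype(np.float32); v=cv2.fitLine(q,cv2.DIST_L2,0,.01,.01).ravel()
print("lever comp",st[k],"angle",np.arctan(v[1]/v[0])-th,"off",(v[2:]-c[:2])@[-v[1],v[0]])
# per-r centre, using dark-weighted mean
E
python3 ang.py | tail -1
```

```text
lever comp [262 223  19  43 371] angle 0.13905777133424385 off 0.24217685785453757
```

```bash
cat > edge.py <<'E'
from h import *
import sys
a0=float(sys.argv[1]); pose=np.load("pose.npy"); p=camera_params("top"); th=pose[2]
g=np.mean([get_image("top").mean(2) for _ in range(2)],0).astype(np.float32)
s=np.arange(-22,22.01,.25); L=[];Rr=[]
for r in np.arange(30,108,2.):
    q=proj("top",w(pose,[lev(a0,r,68,x) for x in s]),p).astype(np.float32)
    v=cv2.remap(g,q[None,:,0],q[None,:,1],cv2.INTER_LINEAR).ravel()
    i=np.argmin(v[60:117])+60; lo=np.median(np.sort(v)[:30])
    for D,seg,st in((L,range(i,len(s)-1),1),(Rr,range(i,0,-1),-1)):
        bg=v[-8:].mean() if st>0 else v[:8].mean()
        t=(lo+bg)/2
        for k in seg:
            if (v[k]-t)*(v[k+st]-t)<=0: D.append((r,s[k]+st*.25*(t-v[k])/(v[k+st]-v[k]+1e-9))); break
for n,D in(("L",L),("R",Rr)):
    D=np.array(D,np.float32); v=cv2.fitLine(D,cv2.DIST_HUBER,0,.01,.01).ravel(); m=v[1]/v[0]
    print(n,len(D),"angle",a0+np.arctan(m),"off at 0,85",v[3]-m*v[2],v[3]+m*(85-v[2]))
E
python3 edge.py 0.1
```

```text
L 39 angle 0.13514896 off at 0,85 9.002689 11.991582
R 39 angle 0.14282224 off at 0,85 -8.335227 -4.6931114
```

Request:
{"name": "jog_arm", "arguments": {
  "plan": [
    [[0, 0.3, -0.08, 0, 0], [0, 0.5, -0.13, 0, 0], [0, 0.5, -0.13, 0, 0], [0, 0.5, -0.13, -0.2, 0], [0, 0.5, -0.13, -0.3, 0], [0, 0.04, 0, -0.5, 0], [0, 0, 0, -0.5, 0], [0, 0, 0, -0.1, 0]]
  ]
}}

```text
time: 7.95
position: [664.1, 230.4, 64.1]
orientation: [[-0.004, -0.15, 0.989], [-0.002, 0.989, 0.15], [-1.0, -0.001, -0.004]]
wrist_force: [1.0, 0.1, -0.4]
grip_width: 0.0
```

```bash
cat > st.py <<'E'
from h import *
pose=np.load("pose.npy"); s=read_state(); th=pose[2]; R=np.array([[np.cos(th),np.sin(th)],[-np.sin(th),np.cos(th)]])
r=R@(s["position"][:2]-pose[:2]); print(s["time"],s["position"],"reader",r,"F",s["wrist_force"],"joints",s["joints"])
import sys
if len(sys.argv)>2:
    t=w(pose,[float(sys.argv[1]),float(sys.argv[2]),0])[0]; print("units to target",(t-s["position"])[:2]/75)
E
python3 st.py 92 109
```

```text
7.95 [664.0772 230.3974  64.0963] reader [ 95.4098 151.0747] F [ 1.0012  0.1163 -0.3539] joints [-0.3465  0.7878 -0.1106  1.7658  0.1398  0.5998  1.1804]
units to target [ 0.0383 -0.5615]
```

Request:
{"name": "jog_arm", "arguments": {
  "plan": [
    [[0, 0.01, -0.1, 0.02, 0], [0, 0.01, -0.1, 0.02, 0], [0, 0.01, -0.1, 0, 0], [0, 0.01, -0.08, 0, 0], [0, 0, -0.07, 0, 0], [0, 0, -0.06, 0, 0], [0, 0, -0.04, 0, 0], [0, 0, 0, 0, 0]]
  ]
}}

```text
time: 8.95
position: [666.9, 191.0, 70.3]
orientation: [[0.0, -0.151, 0.988], [-0.0, 0.988, 0.151], [-1.0, -0.0, 0.0]]
wrist_force: [0.8, 1.7, 0.1]
grip_width: -0.0
```

```bash
python3 st.py 92 109
```

```text
8.95 [666.9303 191.0075  70.2966] reader [ 92.3819 111.6979] F [0.7994 1.6686 0.0966] joints [-0.2869  0.7708 -0.1182  1.7895  0.1484  0.5898  1.2271]
units to target [ 0.0003 -0.0363]
```

Request:
{"name": "jog_arm", "arguments": {
  "plan": [
    [[0, 0, -0.02, 0, 0], [0, 0, -0.02, 0, 0], [0, 0, 0, 0, 0], [0, 0, 0.1, 0, 0], [0, -0.05, 0.3, 0, 0], [0, -0.06, 0.4, 0.2, 0], [0, -0.3, 0.2, 0.5, 0], [0, -0.5, 0, 0.5, 0]]
  ]
}}

```text
time: 9.95
position: [597.3, 266.6, 160.6]
orientation: [[-0.001, -0.154, 0.988], [0.001, 0.988, 0.154], [-1.0, 0.001, -0.001]]
wrist_force: [-1.0, 0.3, 0.6]
grip_width: -0.4
```

Request:
{"name": "jog_arm", "arguments": {
  "plan": [
    [[0, -0.7, 0, 0.1, 0], [0, -0.7, 0, 0, 0], [0, -0.4, 0, 0, 0], [0, -0.2, -0.2, 0, 0], [0, 0, -0.2, 0, 0], [0, 0, 0, 0, 0], [0, 0, 0, 0, 0], [0, 0, 0, 0, 0]]
  ]
}}

```text
time: 10.95
position: [449.2, 233.6, 167.6]
orientation: [[0.0, -0.151, 0.989], [0.0, 0.989, 0.151], [-1.0, 0.0, 0.0]]
wrist_force: [-0.1, -0.7, 0.3]
grip_width: 0.2
```

```bash
python3 look.py 5 0; python3 edge.py 0.0; python3 st.py -140 -48
```

```text
10.95 [449.1708 233.6045 167.6421] [-0.1155 -0.6617  0.3065]
reader xy [-116.6376  186.1597]
L 39 angle 0.0025999313 off at 0,85 9.020778 9.241772
R 39 angle 0.012234421 off at 0,85 -8.786019 -7.7460413
11.15 [448.7431 233.2689 167.6628] reader [-117.1104  185.8914] F [-0.3318 -0.1868  0.8171] joints [-0.5015  0.4648 -0.124   2.1687  0.1129  0.514   1.0118]
units to target [ 0.1613 -3.1293]
```

View pics/t5.png

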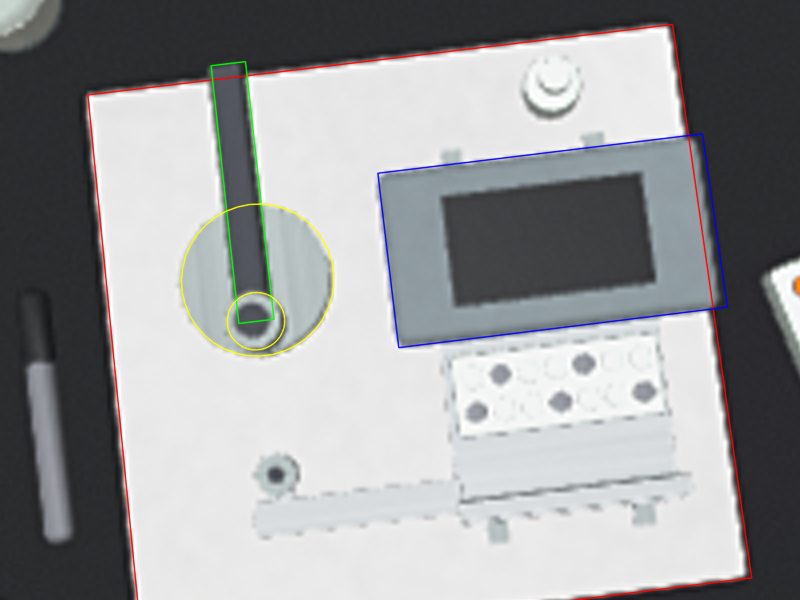

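Request:
{"name": "jog_arm", "arguments": {
  "plan": [
    [[0, 0.04, -0.3, 0, 0], [0, 0.04, -0.5, 0, 0], [0, 0.05, -0.55, 0, 0], [0, 0.05, -0.55, 0, 0], [0, 0.05, -0.55, 0, 0], [0, 0.05, -0.4, 0, 0], [0, 0.01, -0.26, 0, 0], [0, 0, 0, 0, 0]]
  ]
}}

```text
time: 12.15
position: [470.4, -1.5, 167.7]
orientation: [[-0.0, -0.148, 0.989], [-0.0, 0.989, 0.148], [-1.0, -0.0, -0.0]]
wrist_force: [0.1, -0.0, 0.9]
grip_width: -0.2
```

```bash
python3 st.py -128 -48;python3 look.py 6 0
```

```text
12.15 [470.4226  -1.474  167.7441] reader [-130.5304  -49.4682] F [ 0.0716 -0.043   0.9123] joints [-0.0023  0.4339 -0.1562  2.2423  0.1443  0.4743  1.447 ]
units to target [0.0305 0.0244]
12.15 [470.4226  -1.474  167.7441] [ 0.0716 -0.043   0.9123]
reader xy [-130.5304  -49.4682]
```

View pics/t6.png

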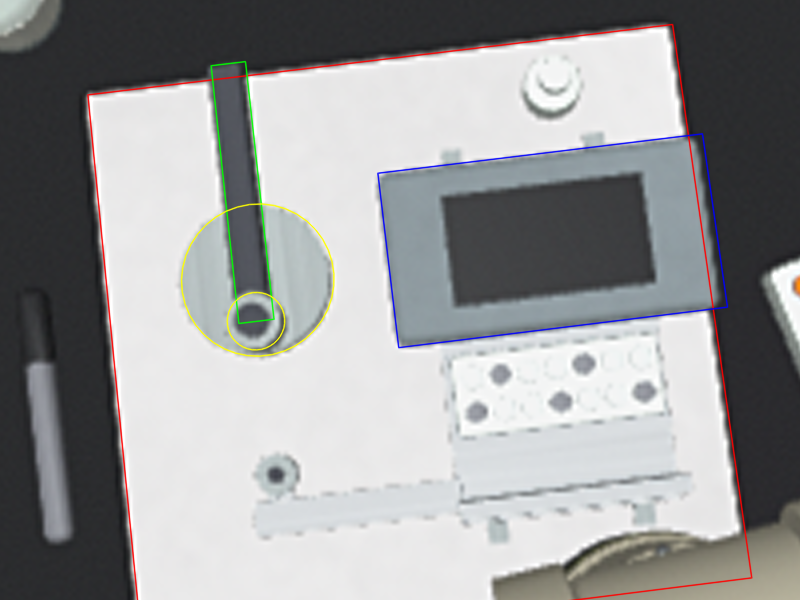

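View pics/s6.png

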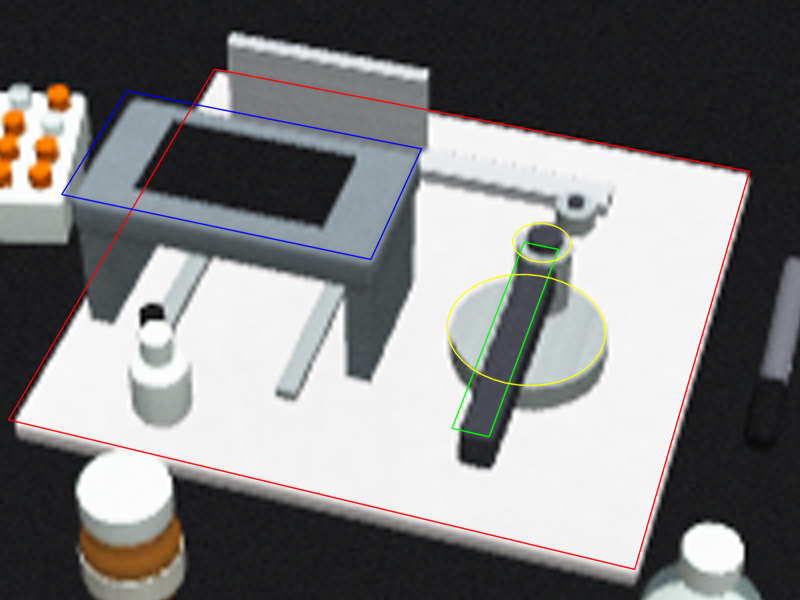

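Request:
{"name": "jog_arm", "arguments": {
  "plan": [
    [[0, 0, 0.02, -0.3, 0], [0, 0, 0, -0.4, 0], [0, 0, 0, -0.4, 0], [0, 0, 0, -0.3, 0], [0, 0, 0, 0, 0], [0, 0.05, 0.01, 0, 0], [0, 0.1, 0.015, 0, 0], [0, 0.1, 0.015, 0, 0]]
  ]
}}

```text
time: 13.25
position: [490.4, 4.5, 63.6]
orientation: [[0.002, -0.151, 0.989], [0.0, 0.989, 0.151], [-1.0, 0.0, 0.002]]
wrist_force: [-0.5, 1.0, 0.0]
grip_width: 0.4
```

```bash
python3 st.py -57 -48;python3 look.py 7 0
```

```text
13.25 [490.3739   4.5274  63.6051] reader [-109.9092  -46.4961] F [-0.4871  0.9601  0.0087] joints [-0.0689  0.6404 -0.0806  2.2697  0.207   0.236   1.3877]
units to target [0.7006 0.0849]
13.25 [490.3739   4.5274  63.6051] [-0.4871  0.9601  0.0087]
reader xy [-109.9092  -46.4961]
```

View pics/s7.png

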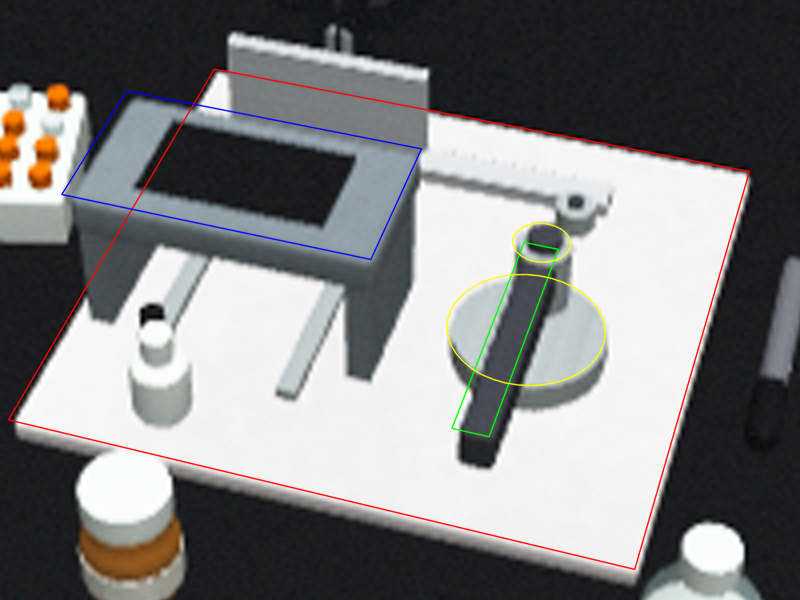

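Request:
{"name": "jog_arm", "arguments": {
  "plan": [
    [[0, 0.06, 0.008, 0, 0], [0, 0.06, 0.008, 0, 0], [0, 0.07, 0.01, 0, 0], [0, 0.07, 0.01, 0, 0], [0, 0.07, 0.01, 0, 0], [0, 0.07, 0.01, 0, 0], [0, 0.06, 0.009, 0, 0], [0, 0.04, 0.006, 0, 0]]
  ]
}}

```text
time: 14.35
position: [526.9, 9.8, 62.7]
orientation: [[0.0, -0.151, 0.988], [0.0, 0.988, 0.151], [-1.0, 0.0, 0.0]]
wrist_force: [-2.3, -0.1, 0.8]
grip_width: -0.1
```

```bash
python3 st.py -55 -48;python3 look.py 8 0
```

```text
14.35 [526.9073   9.7751  62.712 ] reader [-73.0015 -46.7318] F [-2.3229 -0.1003  0.8433] joints [-0.0601  0.6614 -0.096   2.1856  0.1988  0.3024  1.3968]
units to target [0.2399 0.0189]
14.35 [526.9073   9.7751  62.712 ] [-2.3229 -0.1003  0.8433]
reader xy [-73.0015 -46.7318]
```

View pics/s8.png

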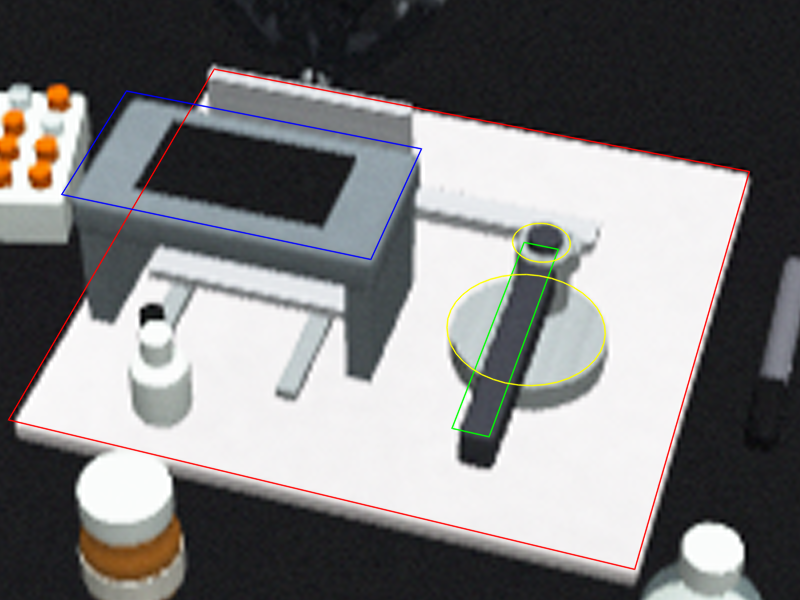

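View pics/t8.png

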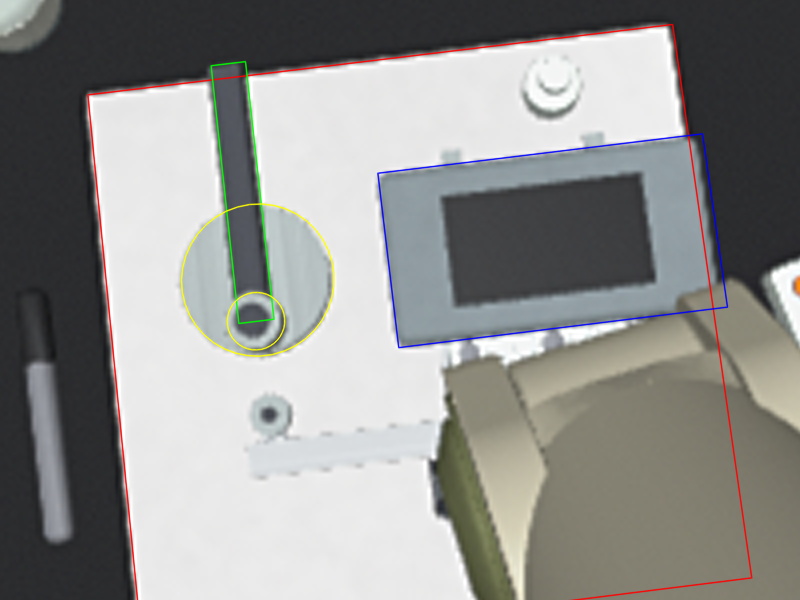

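Request:
{"name": "jog_arm", "arguments": {
  "plan": [
    [[0, 0.04, 0.006, 0, 0], [0, 0.04, 0.006, 0, 0], [0, 0.04, 0.006, 0, 0], [0, 0.03, 0.004, 0, 0], [0, 0.03, 0.004, 0, 0], [0, 0.02, 0.003, 0, 0], [0, 0, 0, 0, 0], [0, 0, 0, 0, 0]]
  ]
}}

```text
time: 15.45
position: [542.0, 11.8, 62.8]
orientation: [[0.001, -0.151, 0.989], [0.0, 0.989, 0.151], [-1.0, -0.0, 0.001]]
wrist_force: [-0.7, 0.3, 0.6]
grip_width: -0.2
```

```bash
python3 st.py -55 -48
```

```text
15.45 [542.0163  11.8157  62.8295] reader [-57.7571 -46.9575] F [-0.7351  0.2936  0.5757] joints [-0.0573  0.6698 -0.101   2.1515  0.1957  0.3278  1.4006]
units to target [ 0.0384 -0.0083]
```

Request:
{"name": "jog_arm", "arguments": {
  "plan": [
    [[0, 0.02, 0.003, 0, 0], [0, 0.01, 0.002, 0, 0], [0, 0.01, 0.002, 0, 0], [0, 0, 0, 0, 0], [0, 0, 0, 0, 0], [0, 0, 0, 0, 0], [0, 0, 0, 0, 0], [0, 0, 0, 0, 0]]
  ]
}}

```text
time: 16.45
position: [543.0, 11.9, 62.7]
orientation: [[-0.003, -0.151, 0.989], [-0.001, 0.989, 0.151], [-1.0, -0.0, -0.003]]
wrist_force: [-6.1, -1.2, 5.1]
grip_width: 0.1
```

```bash
python3 st.py -55 -48
```

```text
16.45 [542.9866  11.941   62.7238] reader [-56.7789 -46.9777] F [-6.0664 -1.2028  5.0918] joints [-0.0569  0.6713 -0.1019  2.1467  0.1949  0.3351  1.4013]
units to target [ 0.0255 -0.01  ]
```

Request:
{"name": "jog_arm", "arguments": {
  "plan": [
    [[0, 0.01, 0.0015, 0, 0], [0, 0.01, 0.0015, 0, 0], [0, 0, 0, 0, 0], [0, 0, 0, 0, 0], [0, 0, 0, 0, 0], [0, 0, 0, 0, 0], [0, 0, 0, 0, 0], [0, 0, 0, 0, 0]]
  ]
}}

```text
time: 17.45
position: [543.0, 11.9, 62.7]
orientation: [[-0.006, -0.151, 0.989], [-0.001, 0.989, 0.151], [-1.0, -0.001, -0.006]]
wrist_force: [-9.8, -1.0, 8.6]
grip_width: 0.3
```

```bash
python3 st.py -55 -48; python3 look.py 9 0
```

```text
17.45 [543.0375  11.8819  62.6555] reader [-56.7373 -47.0437] F [-9.7783 -1.0378  8.6154] joints [-0.0566  0.6719 -0.1024  2.1448  0.1944  0.3391  1.4016]
units to target [ 0.0248 -0.0092]
17.45 [543.0375  11.8819  62.6555] [-9.7783 -1.0378  8.6154]
reader xy [-56.7373 -47.0437]
```

View pics/t9.png

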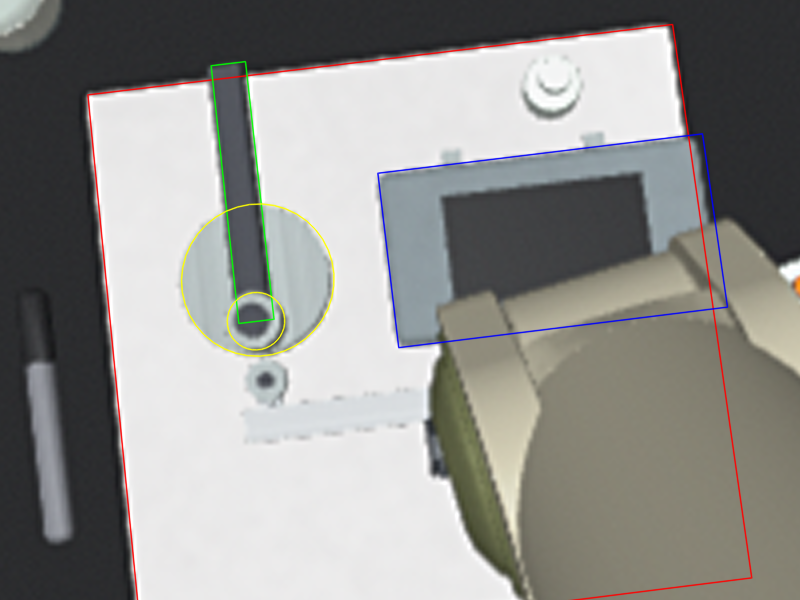

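Request:
{"name": "jog_arm", "arguments": {
  "plan": [
    [[0, -0.05, -0.008, 0, 0], [0, -0.2, -0.03, 0, 0], [0, -0.3, -0.045, 0, 0], [0, -0.3, -0.045, 0.2, 0], [0, 0, 0, 0.5, 0], [0, 0, -0.3, 0.5, 0], [0, 0, -0.5, 0.4, 0], [0, 0, -0.5, 0, 0]]
  ]
}}

```text
time: 18.55
position: [483.1, -95.6, 185.1]
orientation: [[0.005, -0.152, 0.988], [-0.001, 0.988, 0.152], [-1.0, -0.001, 0.005]]
wrist_force: [0.4, -0.3, -0.5]
grip_width: -0.0
```

Request:
{"name": "jog_arm", "arguments": {
  "plan": [
    [[0, 0, -0.6, 0, 0], [0, 0, -0.6, 0, 0], [0, 0, -0.6, 0, 0], [0, 0, -0.3, 0, 0], [0, 0, 0, 0, 0], [0, 0, 0, 0, 0], [0, 0, 0, 0, 0], [0, 0, 0, 0, 0]]
  ]
}}

```text
time: 19.55
position: [482.6, -251.1, 182.8]
orientation: [[0.0, -0.153, 0.988], [0.0, 0.988, 0.153], [-1.0, 0.0, 0.0]]
wrist_force: [0.2, 0.6, -0.1]
grip_width: -0.1
```

```bash
python3 look.py 10 0; python3 edge.py 0; python3 st.py
```

```text
19.55 [ 482.5842 -251.0813  182.8376] [ 0.2451  0.6094 -0.0844]
reader xy [-155.5702 -298.1139]
L 39 angle 0.0025387006 off at 0,85 9.023946 9.239736
R 39 angle 0.01221817 off at 0,85 -8.786359 -7.747763
19.75 [ 482.5063 -251.7079  182.8201] reader [-155.7403 -298.7221] F [ 0.0868 -0.3225  0.4752] joints [ 0.5213  0.4821 -0.2024  2.0696  0.1647  0.6045  1.9287]
```

View pics/t10.png

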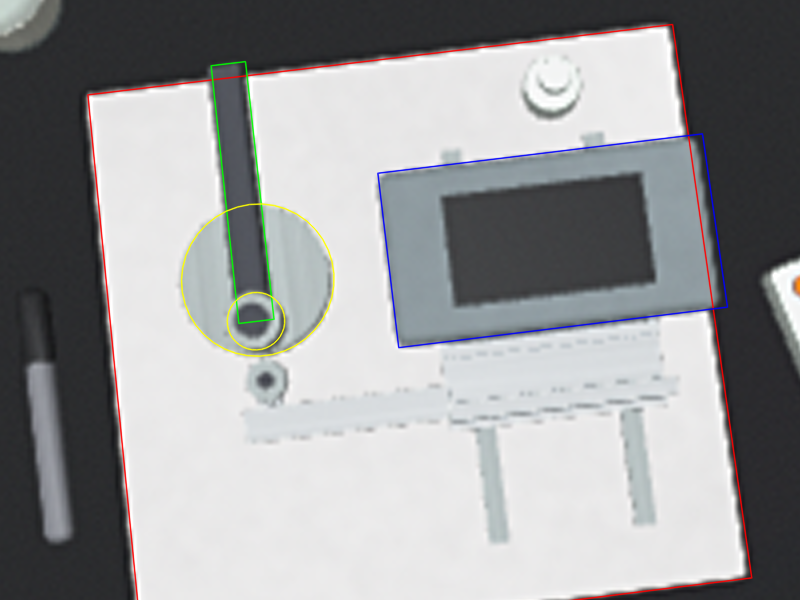

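View pics/s10.png

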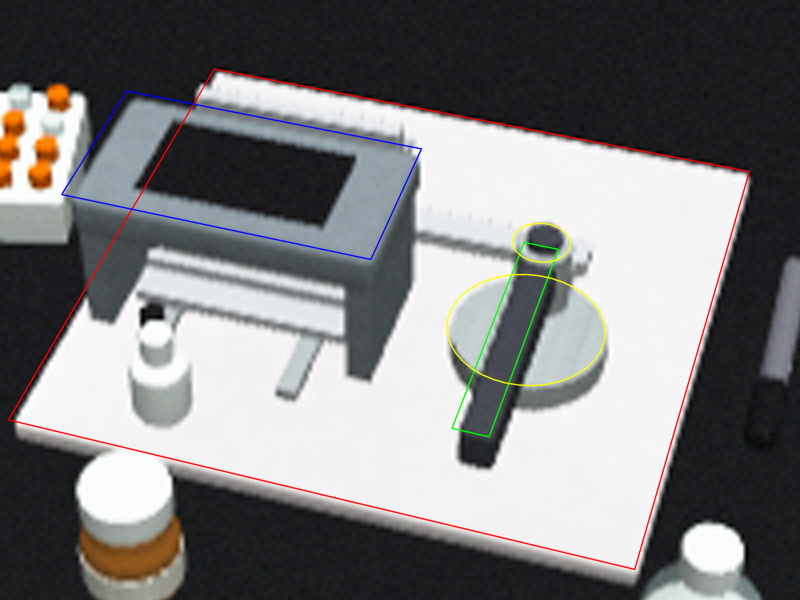

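```bash
python3 - <<'E'
from h import *
f=lambda x,y:[(x+.5)/4-.5+215,(y+.5)/4-.5+195]
for z in(28,38,48): 
    d=unproj("top",[f(277,474),f(266,381)],z); print(z,np.linalg.norm(d[1]-d[0]))
d=unproj("top",[f(460,517),f(450,423)],76);print(np.linalg.norm(d[1]-d[0]))
a=cv2.imread("pics/top0.png")
b=get_image("top")[...,::-1]; df=cv2.absdiff(a,np.ascontiguousarray(b)).max(2); cv2.imwrite("pics/diff.png",df)
E
```

```text
28 43.799660831504575
38 43.3152893588041
48 42.830917886103734
41.53433101840843
```

View pics/diff.png

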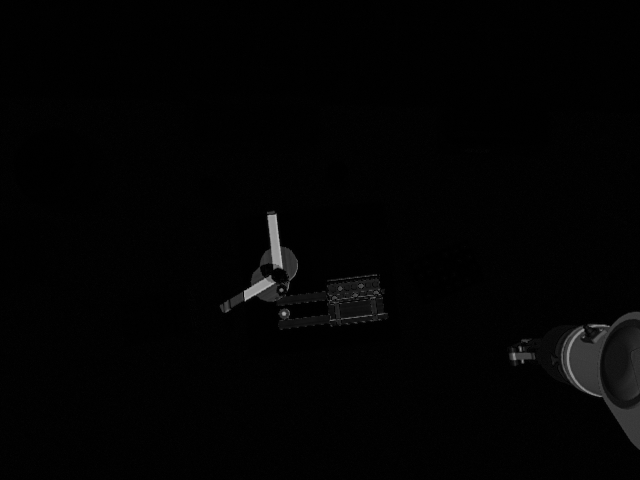

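```bash
python3 - <<'E'
from h import *
a=cv2.imread("pics/top0.png").mean(2).astype(np.float32)
b=get_image("top").mean(2).astype(np.float32)
for nm,(x,y,ww,hh),z in(("roller",(276,306,17,16),38),("armL",(277,315,30,16),30),("plate R",(372,308,20,16),76)):
    k=8; t=cv2.resize(a[y:y+hh,x:x+ww],None,fx=k,fy=k,interpolation=cv2.INTER_CUBIC); S=b[y-35:y+hh,x-12:x+ww+8]
    S=cv2.resize(S,None,fx=k,fy=k,interpolation=cv2.INTER_CUBIC)
    r=cv2.matchTemplate(S,t,cv2.TM_CCOEFF_NORMED); _,v,_,l=cv2.minMaxLoc(r)
    c0=np.array([x+ww/2,y+hh/2]); d=np.array([l[0]/k-12,l[1]/k-35])
    W=unproj("top",[c0,c0+d],z); dl=(W[1]-W[0])[:2]; print(nm,v,d,np.linalg.norm(dl),np.arctan2(dl[1],dl[0]))
E
```

```text
roller 0.8367140889167786 [ -2.625 -22.875] 42.5699079831599 0.15405755985463418
armL 0.7646219730377197 [ -2.625 -23.625] 44.10497006631195 0.14853819637087454
plate R 0.5816457867622375 [ -2.75  -19.875] 35.31427587566418 0.14934227986069704
```

```bash
python3 -c "
from rig import *
print(sign_off()); print(read_state()['time'])"
```

```text
the job is handed in; nothing more can be done
None
the job is handed in; nothing more can be done
```

The cam is at its low point and the tray is pushed home against its stop. The job is handed in at about 20 s of the 59 s allowed, with the hand well clear.

- **Cam:** I pushed the lever clockwise with the shut fingertips from about 2.0 rad to 0.135 rad. I backed off, measured it, and nudged it the rest of the way. The lever measured 0.003 to 0.012 rad before the tray was pushed, and the same after.
- **Tray:** I pushed the rear plate forward by its middle, with about 2 N while it slid. At the end it stopped hard: a further 1.5 mm commanded moved it less than 0.1 mm while the force along the push rose from about 6 to 10 N.
- **Last checks:** The final pictures show the strip rack under the hood and a small gap between roller and cam. Comparing the top view with the one at the start, only the lever, cam, tray and arm had changed.
- **Disagreements:** The roller and its arm showed 42.6 to 44.1 mm of travel against the nominal 44. A hand reading of the rear plate gave 41.5 mm, and an automatic match on the plate gave 35 mm, which I discounted because it matched poorly. I relied on the hard stop instead. The scene camera's overlay was also off by a few millimetres, so positions came from the top camera.

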